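# Park the spice caddy in the green bay

### The arm

A 7-joint arm with a two-finger parallel gripper is mounted at the origin on a cart in front of the work surface, level with it; the furniture and walls round the work are solid. World frame = base frame: x ahead of the robot, y to its left, z up, the work surface at z = 0. Lengths are in m, angles in rad, forces in N, time in s.
With the tool pointing down it reaches from about 0.425 to 1.025 m from the base axis. Payload 3.6 kg.
Tool frame: the origin (TCP) lies on the centre line of the jaws, within the pads' length; the fingertips stand 11 mm ahead of it and the grasp point (between the pads) lies 8 mm behind it; z points along the fingers, y is the line along which they close (so a half turn about z gives the same grasp; the last joint's range is limited). The gripper opens to 85 mm and grips with 20 to 120 N. Pads are 22 mm wide; open, the fingers measure 114 mm over their backs; the gripper's body (76 mm by 85 mm) begins 54 mm behind the grasp point. The pads swing forward as they close: fully open they stand 13 mm farther back than shut.
Start: joints at [-1.22, 0.591, 0.048, 1.609, -0.033, 0.943, -0.034], TCP at [0.312, 0.654, 0.207] pointing down, gripper open.
Joint ranges: [-2.69, 2.69], [-0.47, 2.24], [-1.27, 1.36], [0.19, 2.51], [-1.53, 4.68], [0.08, 2.07], [-3.09, 3.09]. Speed limits (rad/s): [2.57, 2.57, 3.14, 3.14, 3.14, 3.14, 3.14].

### API

Orientations are given as a rotation vector (axis times angle).
In Python, from workcell import r gives the robot as it stands.
- The arm moves only by the tool apply_moves, never from a script. Its argument "rows" is a list of rows, each an object of numbers: "tx", "ty", "tz": the shift along the tool's x, y, z in mm; "spin": the turn about the tool's z in degrees; "hand": the finger opening in mm, from 0 to 85.4. In form: [{"tx": .., "ty": .., "tz": .., "spin": .., "hand": ..}, ...]. A call has exactly 10 rows; each row shifts and turns the commanded pose from where the row before left it, along the tool's axes as they then stand; what a row does not reach is not made up. A row lasts 1/12 s, in which the tool goes at most 41.7 mm and 7.16 degrees, less where a joint would pass 70% of its speed; a pose out of reach is approached as far as the arm can. A call is refused whole if a number of a shift passes 41.7 or a number of a turn 7.16, either way. A call with a gripper value outside its range is refused whole. The fingers move at their own pace and stop on an object; "newtons" is the grip in N (left out, the last holds). Time passes only in rows, so rows that do not move let the fingers close, or fill a call up. It gives the time, the measured TCP pose, the force and the opening at its end, in the units of the state.
- r.read_state(): the state, without advancing time (a new reading comes with each control period).
- r.camera(name): name is "side" or "top" or "wrist"; returns the picture (480x640x3 uint8, red, green, blue); there is no depth.
- r.calibration(name): a dict with "fx", "fy", "cx", "cy" (pixels), "k1" (the pictures are not rectified: a ray, as slopes to the right and down, at radius r is drawn at 1 + k1 r^2 times it, then the intrinsics apply), "rvec" (rotation vector, rad) and "tvec" (3), from world to camera coordinates, as OpenCV has them. Camera axes: x right, y down, z forward; pixel columns grow to the right and rows downward; lengths in m; the calibration is good to about 2 mm. A picture is of the moment at which its call begins: read the wrist's pose just before it. calibration takes no time and is no camera call; for the wrist camera it gives the pose at the moment of the call.
- r.sign_off(): hands the job in, once; it reports no verdict.
The state is a dict: "t": time; "joints": joint angles; "joint_vel": joint speeds; "joint_efforts": joint torques, N m; "ee_pos": TCP position; "tcp_rot": TCP orientation; "wrist_force": force on the tool from outside, world axes, zero at the start; "torque": the same for the moment, N m; "opening": finger opening in m.
Only numpy, scipy, OpenCV 4.12 (cv2) and the standard library are available. Lean on these libraries where they do the work, as an engineer would, in place of code of your own. Each camera call takes 0.05 s, during which the arm holds its last target. There are 200 camera calls.

### The job

Take the little wheeled spice caddy by its blue grip and roll it forward on its wheels until both front castors trail straight. Then steer it into the bay taped in green (not the orange one), centred, with its nose the way the bay's arrow points and both castors still trailing, and let go; do not lift or tip it.

Things in the scene. Friction and masses are not known exactly. Their poses are not given: they have to be found in the camera images.
- caddy: White tray 140 long (x) by 70 (y), 184 mm tall, about 0.7 kg, two jars fixed in it (tops below 135 mm). Origin at worktop level under its middle; x forward to the nose (small blue plate), y left. Blue grip centred over the origin: 18 mm thick along x, 52 along y, 144 to 184 mm up; pinch it from above across the 18 mm. Rear wheels (x = -46) roll straight, front castors swivel; rolls with under 1 N.
- bay_green: Parking bay of flat green tape on the worktop (no height to feel): an outline of 164 (x) by 96 mm (y) with an arrow inside. Origin at its centre on the worktop; x points along the arrow. A like bay in orange lies beside it; which of the two is nearer the robot varies.
- castor_left (a point): Hub of the front left castor wheel (18 mm, in a fork that swivels freely without stops), 9 mm up, 11 mm from its upright pivot, which is at caddy x = +46, y = +24 mm. Trails straight with the hub directly behind the pivot (caddy x = +35); starts 55 degrees or more off. Own x axis: hub to pivot. Rolled forward it swings round within 80 mm.
- castor_right (a point): Hub of the front right castor wheel (18 mm, in a fork that swivels freely without stops), 9 mm up, 11 mm from its upright pivot, which is at caddy x = +46, y = -24 mm. Trails straight with the hub directly behind the pivot (caddy x = +35); starts 55 degrees or more off. Own x axis: hub to pivot. Rolled forward it swings round within 80 mm.

How it is judged:
On the way:
1. both front castors trail straight (within 30 degrees) while the caddy is still more than 50 mm from the middle of the green bay (x of each of castor_left, castor_right in the frame of caddy below 0.0365 m and horizontal distance between caddy and bay_green above 0.05 m), for 0.1 s.
At the end, for the whole second after the job is handed in: The caddy stands on all its wheels at rest, its middle within 20 mm of the middle of the green bay, its nose along the bay's arrow within 10 degrees, both front castors trailing straight behind their pivots within 30 degrees, and it is released (x of each of castor_left, castor_right in the frame of caddy below 0.0365 m and horizontal distance between caddy and bay_green below 0.02 m and angle between the x axis of caddy and the x axis of bay_green, either way round below 0.1745 rad and x of castor_left in the frame of bay_green above 0 m and angle between caddy's own z axis and vertical below 0.05 rad and height (world z) of caddy below 0.004 m and linear speed of caddy below 0.01 m/s); the robot touches nothing.
It fails at once if the caddy is lifted more than 10 mm off the worktop (height (world z) of caddy above 0.01 m).
It fails at once if the caddy is tipped by more than 12 degrees (angle between caddy's own z axis and vertical above 0.21 rad).
It also fails if it takes over 42 s, if anything falls off the work surface, if the arm or the gripper's body presses on something with over 40 N, if the wrist force passes 120 N, or if a joint passes its speed limit or range.

## Working session

There is one attempt and no reset: what is moved stays moved. The work goes in short steps, Python scripts to look and compute and a tool call to move; the robot and the scene stay as the last step left them, time stands still between calls to the robot, and variables do not carry over. Pictures are saved under pics/ and viewed, on a budget of 10 in all, crops included, one or two more only if the job needs it, and the job is handed in when it is done.

Besides the shell and the picture viewer there is one more tool, called after ">>>" as name(argument=value, ...) on one line, values as JSON. apply_moves: Moves the arm, as the interface text tells. Its arguments: {"type":"object","properties":{"rows":{"type":"array"},"newtons":{"type":"number"}},"required":["rows"]}

```bash
ls; mkdir -p pics; python3 - <<'E'
from workcell import r
import cv2,numpy as np
print(r.read_state())
for n in("top","side"):
    im=r.camera(n); cv2.imwrite(f"pics/{n}0.png",im[:,:,::-1]); print(n,r.calibration(n))
E
```

```text
pics
{'t': 0.0, 'joints': array([-1.21950874,  0.59212728,  0.04830757,  1.60982639, -0.0332845 ,
        0.94266263, -0.03371122]), 'joint_vel': array([ 8.51430487e-04, -3.46370637e-04,  1.71424997e-03, -1.79139777e-03,
       -1.31251898e-05,  9.37517266e-04, -8.56627578e-04]), 'joint_efforts': array([ 1.88234975e-03, -5.48692024e+01,  1.54693466e+00, -1.98128664e+01,
        9.39898164e-03,  8.79876141e-03,  1.89573967e-06]), 'ee_pos': array([0.3115732 , 0.65367138, 0.20593378]), 'tcp_rot': array([-0.69273815, -3.06390523,  0.00344202]), 'wrist_force': array([-0.34766072,  0.4593077 ,  0.02444179]), 'torque': array([-0.00761789, -0.0391994 , -0.03572643]), 'opening': 0.08548390783278559}
top {'fx': 454.3510155499498, 'fy': 454.3510155499498, 'cx': 316.0357286522129, 'cy': 243.10993074646282, 'k1': 0.014411978704791712, 'rvec': array([ 2.2568427 , -1.92736739,  0.22469674]), 'tvec': array([-0.05711625,  0.51094802,  0.80008686])}
side {'fx': 499.3209385494055, 'fy': 499.3209385494055, 'cx': 312.6813608988548, 'cy': 229.44838355795378, 'k1': -0.09502876910398522, 'rvec': array([ 0.03459255,  2.72410465, -1.50822811]), 'tvec': array([0.48993995, 0.00439858, 0.8895098 ])}
```

View pics/top0.png

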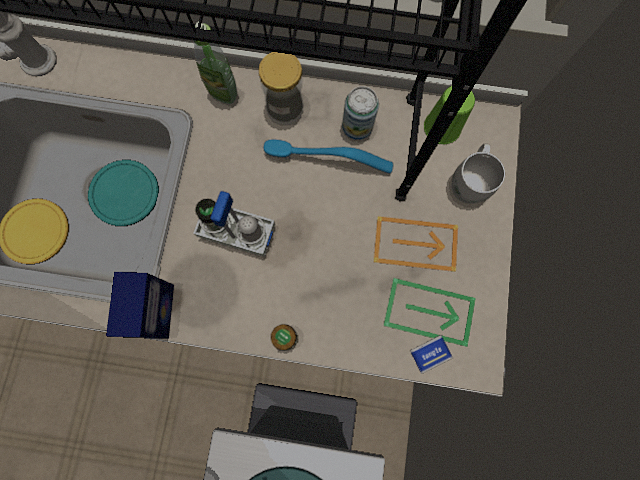

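View pics/side0.png

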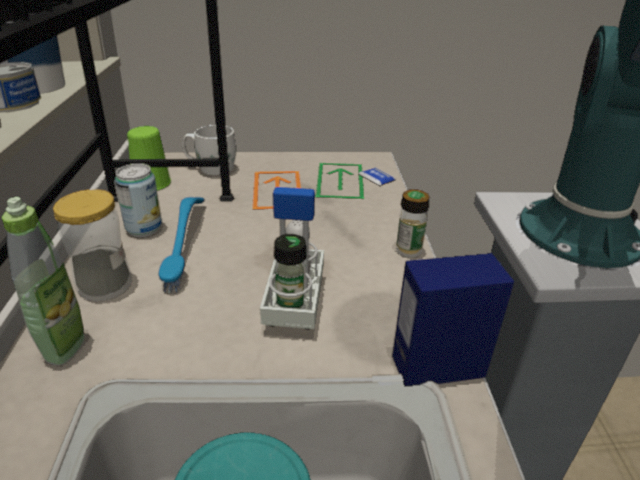

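The top view shows the caddy near (235,230) with its blue grip at (222,207), the orange bay at (417,244) and the green bay at (430,312), both arrows pointing right. The side view shows the caddy at (295,285) with the bays beyond it. Next I'll measure these and look at an enlarged crop for the nose plate.

```bash
cat > h.py <<'E'
import numpy as np, cv2
from workcell import r
from scipy.spatial.transform import Rotation as R
def ray(n,uv,cal=None):
    c=cal or r.calibration(n); uv=np.atleast_2d(uv).astype(float)
    d=(uv-[c['cx'],c['cy']])/[c['fx'],c['fy']]; u=d.copy()
    for _ in range(10): u=d/(1+c['k1']*(u**2).sum(1,keepdims=True))
    M=R.from_rotvec(c['rvec']).as_matrix()
    return -M.T@c['tvec'], np.c_[u,np.ones(len(u))]@M
def plane(n,uv,z,cal=None):
    o,d=ray(n,uv,cal); return o+d*((z-o[2])/d[:,2])[:,None]
def proj(n,p,cal=None):
    c=cal or r.calibration(n); M=R.from_rotvec(c['rvec']).as_matrix()
    q=np.atleast_2d(p)@M.T+c['tvec']; u=q[:,:2]/q[:,2:]
    u=u*(1+c['k1']*(u**2).sum(1,keepdims=True)); return u*[c['fx'],c['fy']]+[c['cx'],c['cy']]
def mask(im,lo,hi):
    return cv2.inRange(cv2.cvtColor(im,cv2.COLOR_RGB2HSV),np.array(lo),np.array(hi))
def blobs(m,amin=20):
    n,l,s,c=cv2.connectedComponentsWithStats(m)
    return sorted([(s[i,4],c[i].round(1),s[i,:4],l==i) for i in range(1,n) if s[i,4]>=amin],key=lambda b:-b[0])
def tri(uv1,uv2,a="top",b="side"):
    o1,d1=ray(a,uv1);o2,d2=ray(b,uv2);d1=d1[0];d2=d2[0]
    s=np.linalg.lstsq(np.c_[d1,-d2],o2-o1,rcond=None)[0]
    p,q=o1+s[0]*d1,o2+s[1]*d2; return (p+q)/2,np.linalg.norm(p-q)
E
python3 - <<'E'
from h import *
t=cv2.imread("pics/top0.png")[:,:,::-1].copy(); s=cv2.imread("pics/side0.png")[:,:,::-1].copy()
m=mask(t,(50,100,60),(80,255,255)); m[:270]=0;m[:,:370]=0;m[:,490:]=0
for b in blobs(m):print("green",b[:3])
cnt=max(cv2.findContours(m,cv2.RETR_EXTERNAL,2)[0],key=cv2.contourArea)[:,0]
w=plane("top",cnt,0)[:,:2]
rc=cv2.minAreaRect((w*1000).astype(np.float32)); print("bay",rc,cv2.boxPoints(rc).round(0).tolist())
for n,i in(("top",t),("side",s)):
    for b in blobs(mask(i,(105,130,60),(120,255,255)),8):print(n,"blue",b[:3])
print(plane("top",[[222,207]],.184),plane("top",[[235,233]],.03))
print("cams",[ -R.from_rotvec(r.calibration(n)['rvec']).as_matrix().T@r.calibration(n)['tvec'] for n in("top","side")])
a=cv2.resize(t[180:265,180:290],None,fx=5,fy=5,interpolation=2);b=cv2.resize(s[180:335,240:345],None,fx=3.5,fy=3.5,interpolation=2)
h=600;o=np.zeros((h,800,3),np.uint8);a=a[:h,:430+20];o[:a.shape[0],:a.shape[1]]=a
a=cv2.resize(t[185:260,185:285],(420,315),interpolation=2);o[:]=0;o[:315,:420]=a;o[:542,430:797]=b[:542,:367]
cv2.imwrite("pics/crop1.png",o[:,:,::-1])
E
```

```text
green (np.int32(927), array([430.6, 311.6]), array([384, 279,  91,  67], dtype=int32))
green (np.int32(328), array([438.3, 313.5]), array([406, 301,  53,  29], dtype=int32))
bay ((426.88897705078125, -214.45159912109375), (162.92117309570312, 94.88289642333984), 85.10652923583984) [[373.0, -292.0], [467.0, -300.0], [481.0, -137.0], [387.0, -129.0]]
top blue (np.int32(1881), array([126.5, 304.5]), array([107, 272,  40,  65], dtype=int32))
top blue (np.int32(522), array([430.4, 353.6]), array([412, 338,  39,  33], dtype=int32))
top blue (np.int32(310), array([219.6, 206.3]), array([210, 192,  20,  30], dtype=int32))
top blue (np.int32(26), array([269.4, 237.7]), array([267, 231,   6,  15], dtype=int32))
side blue (np.int32(2829), array([457.8, 272.5]), array([406, 254, 108,  39], dtype=int32))
side blue (np.int32(1201), array([293.6, 203.3]), array([274, 188,  40,  32], dtype=int32))
side blue (np.int32(259), array([13.3, 92.7]), array([ 4, 80, 23, 25], dtype=int32))
side blue (np.int32(105), array([380.7, 177.5]), array([366, 170,  28,  14], dtype=int32))
side blue (np.int32(25), array([146.3, 229.4]), array([141, 227,  12,   5], dtype=int32))
[[0.52051214 0.18057326 0.184     ]] [[0.51491771 0.18407083 0.03      ]]
cams [array([ 3.24695747e-01, -1.39227981e-04,  8.93891368e-01]), array([0.52068164, 0.7349552 , 0.46906256])]
```

View pics/crop1.png

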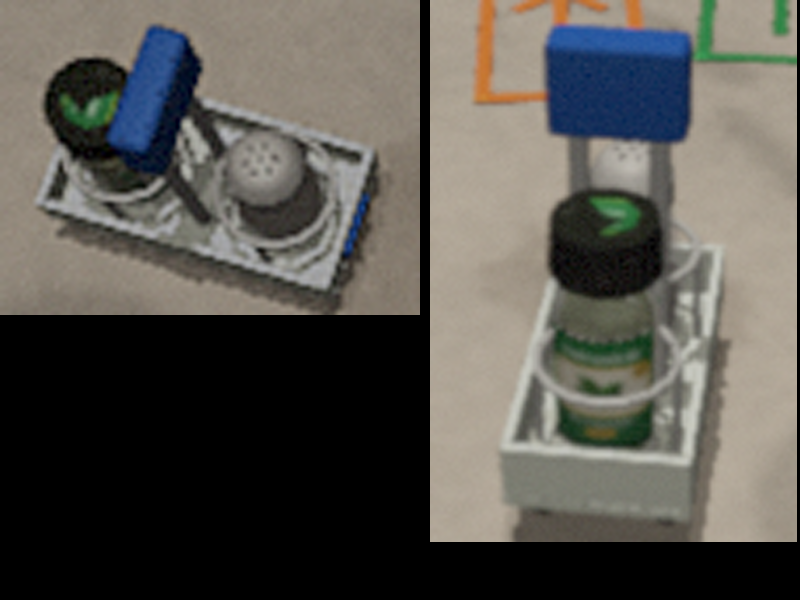

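The crop shows the nose plate at the right end of the tray, at (269,238) in the top image, so the nose already points roughly along the arrow. The castors are hidden under the tray.

```bash
python3 - <<'E'
from h import *
t=cv2.imread("pics/top0.png")[:,:,::-1].copy()
for z in(.03,.04,.05):
    c=plane("top",[[194,232.6],[264.3,253.3],[274.8,221.2]],z)[:,:2]
    l=c[1]-c[0];f=c[2]-c[1];print(z,np.hypot(*l),np.hypot(*f),np.degrees(np.arctan2(l[1],l[0])),np.degrees(np.arctan2(f[1],f[0])),"mid",(c[0]+c[2])/2)
print("grip tri",tri([219.6,206.3],[293.6,203.3]))
# grip top face corners (crop/4.2+185)
g=np.array([[150,28],[188,38],[158,160],[110,145]])/4.2+185
w=plane("top",g,.184)[:,:2];print(w.round(4),w.mean(0))
e=(w[3]-w[0]+w[2]-w[1]);print("grip y axis",np.degrees(np.arctan2(e[1],e[0])))
print("plate",plane("top",[[269.4,237.7]],.03))
S=r.read_state();M=R.from_rotvec(S['tcp_rot']).as_matrix();print(M.round(3))
for n,uv in(("post",(400,197)),("jar",(284,345)),("boxnear",(165,338)),("boxR",(172,320)),("boxL",(107,337)),("can",(357,135))):print(n,plane("top",[uv],0)[0].round(3))
print("postside",plane("side",[[227,200]],0).round(3))
print("box top z?",tri([174,288],[406,271]),tri([152,273],[421,263]))
E
```

```text
0.03 0.14421785796756495 0.06729976857200294 -97.59707220111764 -7.472033192095151 mid [0.52693838 0.18731098]
0.04 0.1425484599008812 0.06652073811678959 -97.59707220111768 -7.472033192095137 mid [0.52459732 0.18514114]
0.05 0.1408790618341974 0.06574170766157623 -97.59707220111767 -7.472033192095135 mid [0.52225625 0.18297131]
grip tri (array([0.52415964, 0.18933418, 0.16647658]), np.float64(0.003401721468420253))
[[0.5459 0.1879]
 [0.5443 0.1725]
 [0.494  0.1741]
 [0.497  0.1935]] [0.5203152  0.18202262]
grip y axis 175.79870407537697
plate [[0.51619683 0.11600059 0.03      ]]
[[-0.903  0.43  -0.001]
 [ 0.43   0.903 -0.002]
 [-0.    -0.002 -1.   ]]
post [ 0.65  -0.131  0.   ]
jar [0.319 0.055 0.   ]
boxnear [0.297 0.282 0.   ]
boxR [0.332 0.277 0.   ]
boxL [0.282 0.392 0.   ]
can [ 0.774 -0.024  0.   ]
postside [[ 0.654 -0.124  0.   ]]
box top z? (array([0.38566129, 0.25258988, 0.1062827 ]), np.float64(0.0011443400043239012)) (array([0.39072221, 0.28527392, 0.14407948]), np.float64(0.021407713941749774))
```

```bash
cat >> h.py <<'E'
def yawof(S): # tool y direction, deg
    M=R.from_rotvec(S['tcp_rot']).as_matrix(); return np.degrees(np.arctan2(M[1,1],M[0,1]))
def rows(poses,start=None,hand=None):
    """poses: [x,y,z (m), tool-y yaw deg]; prints rows in tool axes"""
    if start is None:
        S=r.read_state(); start=[*S['ee_pos'],yawof(S)]
    p=np.array(start,float)
    for q in poses:
        q=np.array(q,float); d=q[:3]-p[:3]; a=np.radians(p[3])
        ty=np.array([np.cos(a),np.sin(a),0]); tz=np.array([0,0,-1.]); tx=np.cross(ty,tz)
        v=np.array([d@tx,d@ty,d@tz])*1000; v=v.round(1); sp=round(-(q[3]-p[3]),2)
        print('{"tx":%g,"ty":%g,"tz":%g,"spin":%g%s},'%(*v,sp,'' if hand is None else ',"hand":%g'%hand))
        p[:3]+=(v[0]*tx+v[1]*ty+v[2]*tz)/1000; p[3]-=sp
    print("end",p.round(4).tolist())
E
python3 - <<'E'
from h import *
S=r.read_state();s=np.array([*S['ee_pos'],yawof(S)]);g=np.array([.522,.185,.25,82.5])
P=[s+(g-s)*k for k in np.linspace(0,1,21)[1:]]
for k,p in enumerate(P):p[2]=min(.28,s[2]+.01*(k+1)) if k<12 else .28-.0037*(k-11)
rows(P,s)
E
```

```text
{"tx":-19.6,"ty":-16.6,"tz":-10,"spin":-0.9},
{"tx":-19.3,"ty":-17,"tz":-10,"spin":-0.9},
{"tx":-19,"ty":-17.2,"tz":-10,"spin":-0.9},
{"tx":-18.8,"ty":-17.5,"tz":-10,"spin":-0.9},
{"tx":-18.5,"ty":-17.9,"tz":-10,"spin":-0.9},
{"tx":-18.2,"ty":-18.1,"tz":-10,"spin":-0.89},
{"tx":-18,"ty":-18.4,"tz":-10,"spin":-0.9},
{"tx":-17.6,"ty":-18.7,"tz":-4,"spin":-0.9},
{"tx":-17.3,"ty":-18.9,"tz":0,"spin":-0.9},
{"tx":-17.1,"ty":-19.2,"tz":0,"spin":-0.9},
{"tx":-16.7,"ty":-19.5,"tz":0,"spin":-0.9},
{"tx":-16.5,"ty":-19.8,"tz":0,"spin":-0.9},
{"tx":-16.1,"ty":-20,"tz":3.7,"spin":-0.9},
{"tx":-15.8,"ty":-20.2,"tz":3.7,"spin":-0.9},
{"tx":-15.5,"ty":-20.5,"tz":3.7,"spin":-0.9},
{"tx":-15.1,"ty":-20.8,"tz":3.7,"spin":-0.9},
{"tx":-14.9,"ty":-20.9,"tz":3.7,"spin":-0.9},
{"tx":-14.5,"ty":-21.2,"tz":3.7,"spin":-0.89},
{"tx":-14.1,"ty":-21.5,"tz":3.7,"spin":-0.9},
{"tx":-13.9,"ty":-21.6,"tz":3.7,"spin":-0.9},
end [0.522, 0.185, 0.2504, 82.4971]
```

>>> apply_moves(rows=[{"tx": -19.5,"ty": -16.5,"tz": -10,"spin": -0.9,"hand": 85},{"tx": -19.5,"ty": -17,"tz": -10,"spin": -0.9,"hand": 85},{"tx": -19,"ty": -17,"tz": -10,"spin": -0.9,"hand": 85},{"tx": -19,"ty": -17.5,"tz": -10,"spin": -0.9,"hand": 85},{"tx": -18.5,"ty": -18,"tz": -10,"spin": -0.9,"hand": 85},{"tx": -18,"ty": -18,"tz": -10,"spin": -0.9,"hand": 85},{"tx": -18,"ty": -18.5,"tz": -10,"spin": -0.9,"hand": 85},{"tx": -17.5,"ty": -18.5,"tz": -4,"spin": -0.9,"hand": 85},{"tx": -17.5,"ty": -19,"tz": 0,"spin": -0.9,"hand": 85},{"tx": -17,"ty": -19,"tz": 0,"spin": -0.9,"hand": 85}])

```text
t: 0.93
ee_pos: [0.4178, 0.4192, 0.2812]
tcp_rot: [0.449, 3.109, 0.0]
wrist_force: [0.4, 0.3, -0.6]
opening: 0.085
```

>>> apply_moves(rows=[{"tx": -16.5,"ty": -19.5,"tz": 0,"spin": -0.9,"hand": 85},{"tx": -16.5,"ty": -20,"tz": 0,"spin": -0.9,"hand": 85},{"tx": -16,"ty": -20,"tz": 4,"spin": -0.9,"hand": 85},{"tx": -16,"ty": -20,"tz": 4,"spin": -0.9,"hand": 85},{"tx": -15.5,"ty": -20.5,"tz": 4,"spin": -0.9,"hand": 85},{"tx": -15,"ty": -21,"tz": 4,"spin": -0.9,"hand": 85},{"tx": -15,"ty": -21,"tz": 4,"spin": -0.9,"hand": 85},{"tx": -14.5,"ty": -21,"tz": 4,"spin": -0.9,"hand": 85},{"tx": -14,"ty": -21.5,"tz": 4,"spin": -0.9,"hand": 85},{"tx": -14,"ty": -21.5,"tz": 4,"spin": -0.9,"hand": 85}])

```text
t: 1.77
ee_pos: [0.5225, 0.1848, 0.2486]
tcp_rot: [-0.204, -3.134, 0.001]
wrist_force: [-0.1, -0.4, 0.2]
opening: 0.085
```

```bash
python3 - <<'E'
from h import *
S=r.read_state();print(S['ee_pos'],yawof(S),S['t'],S['joint_vel'].round(2),S['joints'].round(2))
c=r.calibration("wrist");im=r.camera("wrist");cv2.imwrite("pics/wrist1.png",im[:,:,::-1]);S=r.read_state();print(S['ee_pos'],yawof(S))
print(c)
for b in blobs(mask(im,(105,130,50),(122,255,255)),30):
    print(b[:3]); 
    if b[0]<300: continue
    cn=max(cv2.findContours(b[3].astype(np.uint8),cv2.RETR_EXTERNAL,2)[0],key=cv2.contourArea)[:,0]
    w=plane("wrist",cn,.184,c)[:,:2]*1000;rc=cv2.minAreaRect(w.astype(np.float32));print(rc)
E
```

```text
[0.52250559 0.18484544 0.24858705] 82.56439626862893 1.7667 [ 0.52  0.08  0.05  0.   -0.03 -0.09  0.77] [-0.49  0.33  0.09  1.96 -0.04  0.86  1.06]
[0.52475012 0.17776305 0.24792   ] 82.13622632550651
{'fx': 379.79453385986835, 'fy': 379.79453385986835, 'cx': 322.4996402279989, 'cy': 244.5010202128728, 'k1': -0.07887694694013171, 'rvec': array([-2.17708826, -1.90960923, -0.29546592]), 'tvec': array([-0.25164769, -0.52264984,  0.27060443])}
(np.int32(2058), array([485.1,  13.9]), array([450,   0,  77,  36], dtype=int32))
((394.1891784667969, 295.7182312011719), (19.252363204956055, 41.98297119140625), 6.917334079742432)
(np.int32(1295), array([320.2, 247.9]), array([309, 212,  23,  74], dtype=int32))
((521.807373046875, 183.6931915283203), (13.985568046569824, 49.519004821777344), 82.89347839355469)
```

View pics/wrist1.png

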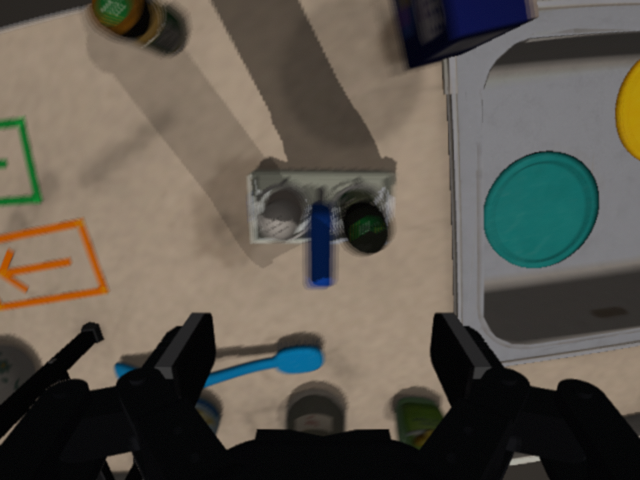

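The wrist view shows the grip centred at (320,248), near tool centre, with the tray aligned to the image axes. Now I'll descend partway and let the arm settle.

>>> apply_moves(rows=[{"tz": 8,"hand": 85},{"tz": 8,"hand": 85},{"tz": 8,"hand": 85},{"tz": 8,"hand": 85},{"tz": 6,"hand": 85},{"tz": 4,"hand": 85},{"tz": 0,"hand": 85},{"tz": 0,"hand": 85},{"tz": 0,"hand": 85},{"tz": 0,"hand": 85}])

```text
invalid input
```

```bash
python3 - <<'E'
from h import *
S=r.read_state();print(S['ee_pos'],yawof(S),S['t'],abs(S['joint_vel']).max())
c=r.calibration("wrist");im=r.camera("wrist");cv2.imwrite("pics/wrist2.png",im[:,:,::-1])
for b in blobs(mask(im,(105,130,50),(122,255,255)),300):
    print(b[:3]); 
    cn=max(cv2.findContours(b[3].astype(np.uint8),cv2.RETR_EXTERNAL,2)[0],key=cv2.contourArea)[:,0]
    w=plane("wrist",cn,.184,c)[:,:2]*1000;rc=cv2.minAreaRect(w.astype(np.float32));print(rc)
    g=np.array(rc[0])/1000
rows([[*g,.157,83.0]])
E
```

```text
[0.52475012 0.17776305 0.24792   ] 82.13622632550651 1.8167 0.14134215619663162
(np.int32(1776), array([335.8, 241.5]), array([323, 205,  27,  76], dtype=int32))
((521.341796875, 187.06842041015625), (16.316003799438477, 50.24164581298828), 83.07915496826172)
(np.int32(1473), array([501.1,   9.4]), array([466,   0,  82,  27], dtype=int32))
((400.0595703125, 299.1441345214844), (47.12801742553711, 13.63708209991455), 85.19963073730469)
{"tx":139,"ty":100.8,"tz":91.2,"spin":-0.95},
end [0.4001, 0.2992, 0.157, 82.9999]
```

>>> apply_moves(rows=[{"tx": 0,"ty": 0,"tz": 8,"spin": 0,"hand": 85},{"tx": 0,"ty": 0,"tz": 8,"spin": 0,"hand": 85},{"tx": 0,"ty": 0,"tz": 8,"spin": 0,"hand": 85},{"tx": 0,"ty": 0,"tz": 8,"spin": 0,"hand": 85},{"tx": 0,"ty": 0,"tz": 6,"spin": 0,"hand": 85},{"tx": 0,"ty": 0,"tz": 4,"spin": 0,"hand": 85},{"tx": 0,"ty": 0,"tz": 0,"spin": 0,"hand": 85},{"tx": 0,"ty": 0,"tz": 0,"spin": 0,"hand": 85},{"tx": 0,"ty": 0,"tz": 0,"spin": 0,"hand": 85},{"tx": 0,"ty": 0,"tz": 0,"spin": 0,"hand": 85}])

```text
t: 2.7
ee_pos: [0.523, 0.1864, 0.2075]
tcp_rot: [0.205, 3.134, 0.001]
wrist_force: [-0.6, 0.1, -0.3]
opening: 0.0849
```

```bash
python3 - <<'E'
from h import *
S=r.read_state();print(S['ee_pos'],yawof(S),S['t'],abs(S['joint_vel']).max())
c=r.calibration("wrist");im=r.camera("wrist");cv2.imwrite("pics/wrist2.png",im[:,:,::-1])
for b in blobs(mask(im,(105,130,50),(122,255,255)),300):
    cn=max(cv2.findContours(b[3].astype(np.uint8),cv2.RETR_EXTERNAL,2)[0],key=cv2.contourArea)[:,0]
    w=plane("wrist",cn,.184,c)[:,:2]*1000;rc=cv2.minAreaRect(w.astype(np.float32));print(b[:2],rc)
    if rc[0][0]>450: g=np.array(rc[0])/1000
rows([[*g,.157,83.0]])
E
```

```text
[0.52298804 0.18638048 0.20753747] 82.51701727576854 2.7 0.002128208031372307
(np.int32(2447), array([322.6, 268.4])) ((520.9265747070312, 187.22830200195312), (16.178714752197266, 49.9039306640625), 83.15585327148438)
(np.int32(627), array([506.2,   5. ])) ((403.92645263671875, 293.5393371582031), (35.35374450683594, 6.5172624588012695), 85.8912124633789)
{"tx":2.1,"ty":0.6,"tz":50.6,"spin":-0.49},
end [0.521, 0.1872, 0.157, 83.0025]
```

>>> apply_moves(rows=[{"tx": 1,"ty": 0.5,"tz": 8,"spin": -0.5,"hand": 85},{"tx": 1,"ty": 0,"tz": 8,"spin": 0,"hand": 85},{"tx": 0,"ty": 0,"tz": 8,"spin": 0,"hand": 85},{"tx": 0,"ty": 0,"tz": 8,"spin": 0,"hand": 85},{"tx": 0,"ty": 0,"tz": 8,"spin": 0,"hand": 85},{"tx": 0,"ty": 0,"tz": 6,"spin": 0,"hand": 85},{"tx": 0,"ty": 0,"tz": 4,"spin": 0,"hand": 85},{"tx": 0,"ty": 0,"tz": 0,"spin": 0,"hand": 85},{"tx": 0,"ty": 0,"tz": 0,"spin": 0,"hand": 50},{"tx": 0,"ty": 0,"tz": 0,"spin": 0,"hand": 40}], newtons=40)

```text
t: 3.58
ee_pos: [0.521, 0.1871, 0.1574]
tcp_rot: [0.191, 3.135, 0.0]
wrist_force: [0.2, 0.3, -0.6]
opening: 0.0636
```

>>> apply_moves(rows=[{"tx": 0,"ty": 0,"tz": 0,"spin": 0,"hand": 30},{"tx": 0,"ty": 0,"tz": 0,"spin": 0,"hand": 24},{"tx": 0,"ty": 0,"tz": 0,"spin": 0,"hand": 20},{"tx": 0,"ty": 0,"tz": 0,"spin": 0,"hand": 16},{"tx": 0,"ty": 0,"tz": 0,"spin": 0,"hand": 12},{"tx": 0,"ty": 0,"tz": 0,"spin": 0,"hand": 8},{"tx": 0,"ty": 0,"tz": 0,"spin": 0,"hand": 5},{"tx": 0,"ty": 0,"tz": 0,"spin": 0,"hand": 5},{"tx": 0,"ty": 0,"tz": 0,"spin": 0,"hand": 5},{"tx": 0,"ty": 0,"tz": 0,"spin": 0,"hand": 5}], newtons=40)

```text
t: 4.42
ee_pos: [0.5211, 0.1871, 0.1575]
tcp_rot: [0.191, 3.135, 0.001]
wrist_force: [-1.3, 0.0, 5.5]
opening: 0.016
```

>>> apply_moves(rows=[{"tx": 0,"ty": -3,"tz": 0,"spin": 0,"hand": 5},{"tx": 0,"ty": -6,"tz": 0,"spin": 0,"hand": 5},{"tx": 0,"ty": -9,"tz": 0,"spin": 0,"hand": 5},{"tx": 0,"ty": -9,"tz": 0,"spin": 0,"hand": 5},{"tx": 0,"ty": -9,"tz": 0,"spin": 0,"hand": 5},{"tx": 0,"ty": -9,"tz": 0,"spin": 0,"hand": 5},{"tx": 0,"ty": -9,"tz": 0,"spin": 0,"hand": 5},{"tx": 0,"ty": -9,"tz": 0,"spin": 0,"hand": 5},{"tx": 0,"ty": -6,"tz": 0,"spin": 0,"hand": 5},{"tx": 0,"ty": -3,"tz": 0,"spin": 0,"hand": 5}], newtons=40)

```text
t: 5.25
ee_pos: [0.5121, 0.114, 0.1575]
tcp_rot: [0.194, 3.135, -0.0]
wrist_force: [0.2, 1.7, 6.6]
opening: 0.0154
```

```bash
cat > chk.py <<'E'
from h import *
def chk(tag):
    S=r.read_state();print("tcp",S['ee_pos'].round(4),"yaw",round(yawof(S),2),"t",S['t'],"F",S['wrist_force'].round(1),"T",S['torque'].round(2),"open",round(S['opening'],4))
    ims={}
    for n in("top","side"):
        im=r.camera(n);cv2.imwrite(f"pics/{n}{tag}.png",im[:,:,::-1]);ims[n]=im
        for b in blobs(mask(im,(105,130,50),(122,255,255)),8):print(n,b[0],b[1],b[2])
    return ims
E
python3 - <<'E'
from chk import *
ims=chk("2")
uv=proj("top",[[.512,.115,.05]])[0].astype(int);us=proj("side",[[.512,.115,.08]])[0].astype(int)
o=np.zeros((400,800,3),np.uint8)
for k,(n,c) in enumerate((("top",uv),("side",us))):
    x=np.clip(c[0]-55,0,530);y=np.clip(c[1]-55,0,370);o[:,k*400:k*400+400]=cv2.resize(ims[n][y:y+110,x:x+110],(400,400),interpolation=2);print(n,x,y)
cv2.imwrite("pics/crop2.png",o[:,:,::-1])
S=r.read_state();B=np.array([.4269,-.2145]);hb=np.radians(-94.9);ex=np.array([np.cos(hb),np.sin(hb)]);ey=np.array([-ex[1],ex[0]])
h0=np.radians(yawof(S)-180);p0=S['ee_pos'][:2]-.046*np.array([np.cos(h0),np.sin(h0)])
p1=B-.046*ex;x0,y0=(p0-p1)@ex,(p0-p1)@ey;sl=np.tan(h0-hb);L=-x0-.03
print("x0,y0,slope",x0,y0,sl)
from scipy.interpolate import BPoly
q=BPoly.from_derivatives([x0,-.03],[[y0,sl,0],[0,0,0]])
print("max curv",abs(q.derivative(2)(np.linspace(x0,-.03,50))).max(),"max slope",np.degrees(np.arctan(abs(q.derivative()(np.linspace(x0,-.03,50))).max())))
n=40;v=np.r_[.25,.6,np.ones(n-4),.6,.25];X=x0+np.cumsum(v)/v.sum()*(-x0);P=[]
for x in X:
    y,s=(q(x),q.derivative()(x)) if x<-.03 else (0,0)
    a=hb+np.arctan(s);p=p1+x*ex+y*ey+.046*np.array([np.cos(a),np.sin(a)]);P.append([*p,S['ee_pos'][2],np.degrees(a)+180])
rows(P)
E
```

```text
tcp [0.5121 0.114  0.1575] yaw 82.92 t 5.25 F [0.2 1.7 6.6] T [ 0.27 -0.1  -0.01] open 0.0154
top 504 [430.3 353.4] [412 338  39  33]
top 185 [259.6 227.8] [253 217  14  21]
top 17 [305.2 249. ] [303 242   5  14]
side 4373 [458.3 281.9] [406 254 108  81]
side 839 [299.9 179.4] [282 164  36  29]
side 431 [19.7 91.1] [ 4 76 34 29]
side 107 [380.9 177.5] [366 170  28  14]
side 23 [434.8 319.3] [431 314   8  10]
side 22 [432.  336.2] [429 333   7   9]
side 18 [451.3 321.6] [448 319   8   7]
side 12 [474.5 313.2] [471 311   8   6]
side 12 [448.4 317.2] [446 315   6   6]
side 12 [415.2 348.5] [412 346   7   6]
side 11 [468.5 315.2] [467 313   4   5]
side 11 [480.4 320.6] [478 318   6   7]
side 11 [462.5 323.1] [460 321   7   5]
side 10 [495.8 316.6] [494 314   4   6]
side 10 [433.2 326.6] [431 325   5   5]
side 10 [414.9 341.6] [413 339   5   6]
side 9 [151.  228.2] [149 227   5   4]
side 9 [475.1 327.4] [473 326   6   4]
side 9 [424.9 348. ] [423 345   5   7]
side 8 [29.4 54. ] [28 52  4  5]
side 8 [491.1 313.1] [490 311   3   5]
side 8 [491.1 320.5] [488 319   7   4]
side 8 [443.5 333.2]
[... 1190 characters left out ...]
9},
{"tx":-1.2,"ty":-9.1,"tz":0,"spin":-1.36},
{"tx":-1.3,"ty":-9.1,"tz":0,"spin":-1.5},
{"tx":-1.4,"ty":-9,"tz":0,"spin":-1.61},
{"tx":-1.5,"ty":-9,"tz":0,"spin":-1.67},
{"tx":-1.5,"ty":-8.9,"tz":0,"spin":-1.7},
{"tx":-1.5,"ty":-8.9,"tz":0,"spin":-1.66},
{"tx":-1.4,"ty":-8.9,"tz":0,"spin":-1.57},
{"tx":-1.2,"ty":-8.9,"tz":0,"spin":-1.39},
{"tx":-1,"ty":-8.8,"tz":0,"spin":-1.16},
{"tx":-0.8,"ty":-8.9,"tz":0,"spin":-0.85},
{"tx":-0.4,"ty":-8.8,"tz":0,"spin":-0.46},
{"tx":-0,"ty":-8.9,"tz":0,"spin":-0.05},
{"tx":-0,"ty":-8.9,"tz":0,"spin":-0},
{"tx":-0,"ty":-8.8,"tz":0,"spin":-0},
{"tx":-0,"ty":-5.4,"tz":0,"spin":-0},
{"tx":-0,"ty":-2.2,"tz":0,"spin":-0},
end [0.4269, -0.2145, 0.1575, 85.0972]
```

View pics/crop2.png

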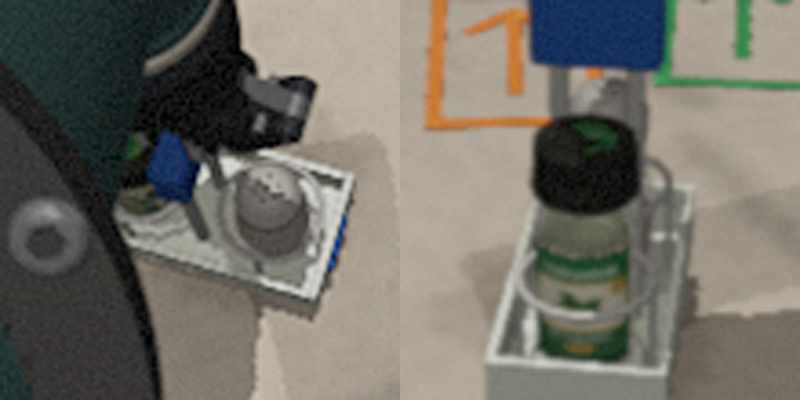

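The top crop shows the caddy rolled forward with the grip, its plate now at (305,249). In the side crop the grip's rear face looks uncovered, so I'll check the grasp height before going on.

```bash
python3 - <<'E'
from h import *
s=cv2.imread("pics/side2.png");print(proj("side",[[.512,.114,.184],[.512,.114,.144],[.512,.114,.1465]]).round(0))
cv2.imwrite("pics/crop3.png",cv2.resize(s[90:290,200:400],(600,600),interpolation=2))
E
```

```text
[[301. 165.]
 [301. 191.]
 [301. 189.]]
```

View pics/crop3.png

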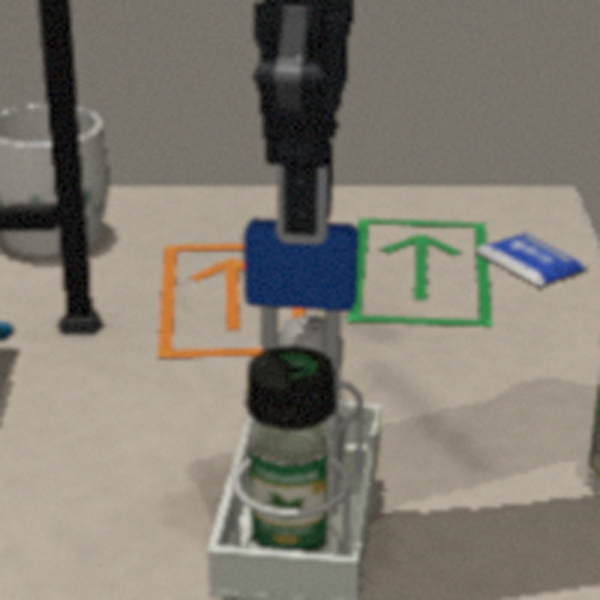

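The side view shows the rear finger overlapping only the top of the grip: its tip is near (301,171), while the grip spans rows 164 to 193. I'll work out the tip height from both views before deciding whether to regrasp.

```bash
python3 - <<'E'
from h import *
o,d=ray("side",[[300.7,170.7]]);d=d[0]
for y in(.123,.128,.133): print("rear tip y",y,(o+d*(y-o[1])/d[1]).round(4))
o,d=ray("top",[[294,216],[299,206]])
for y in(.09,.1):
    for k in(0,1):print("front",k,y,(o+d[k]*(y-o[1])/d[k][1]).round(4))
print("expect tip px side/top",proj("side",[[.512,.128,.1465]]).round(0),proj("top",[[.512,.095,.1465],[.512,.095,.176]]).round(0))
im=r.camera("wrist");cv2.imwrite("pics/wrist4.png",im[:,:,::-1]);c=r.calibration("wrist")
print("wrist proj tip",proj("wrist",[[.512,.128,.1465],[.512,.128,.176],[.512,.095,.1465],[.512,.095,.176]],c).round(0))
E
```

```text
rear tip y 0.123 [0.5129 0.123  0.1793]
rear tip y 0.128 [0.5129 0.128  0.1817]
rear tip y 0.133 [0.513 0.133 0.184]
front 0 0.09 [ 0.6122  0.09   -0.1302]
front 1 0.09 [ 0.6669  0.09   -0.2239]
front 0 0.1 [ 0.6441  0.1    -0.2439]
front 1 0.1 [ 0.7049  0.1    -0.3479]
expect tip px side/top [[301. 194.]] [[275. 226.]
 [273. 221.]]
wrist proj tip [[350. 280.]
 [354. 307.]
 [286. 288.]
 [279. 315.]]
```

View pics/wrist4.png

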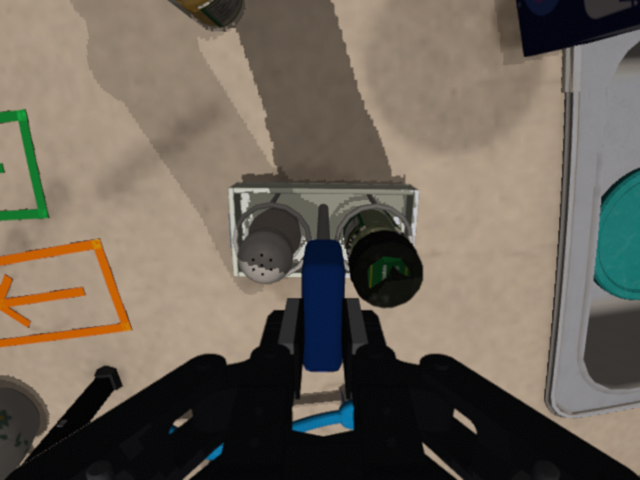

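The wrist view shows the pads square on the grip, at (285,330) and (357,330), but the tips are at z of about 0.17 to 0.18, higher than expected. That leaves a shallow hold, so I'll open, go 14 mm lower and regrip.

>>> apply_moves(rows=[{"tx": 0,"ty": 0,"tz": 0,"spin": 0,"hand": 24},{"tx": 0,"ty": 0,"tz": 0,"spin": 0,"hand": 34},{"tx": 0,"ty": 0,"tz": 0,"spin": 0,"hand": 40},{"tx": 0,"ty": 0,"tz": 0,"spin": 0,"hand": 40},{"tx": 0,"ty": 0,"tz": 4,"spin": 0,"hand": 40},{"tx": 0,"ty": 0,"tz": 4,"spin": 0,"hand": 40},{"tx": 0,"ty": 0,"tz": 4,"spin": 0,"hand": 40},{"tx": 0,"ty": 0,"tz": 2,"spin": 0,"hand": 40},{"tx": 0,"ty": 0,"tz": 0,"spin": 0,"hand": 30},{"tx": 0,"ty": 0,"tz": 0,"spin": 0,"hand": 24}], newtons=40)

```text
t: 6.23
ee_pos: [0.5118, 0.1155, 0.1428]
tcp_rot: [-0.191, -3.135, 0.0]
wrist_force: [0.7, 0.1, -0.2]
opening: 0.0242
```

>>> apply_moves(rows=[{"tx": 0,"ty": 0,"tz": 0,"spin": 0,"hand": 20},{"tx": 0,"ty": 0,"tz": 0,"spin": 0,"hand": 18},{"tx": 0,"ty": 0,"tz": 0,"spin": 0,"hand": 16},{"tx": 0,"ty": 0,"tz": 0,"spin": 0,"hand": 12},{"tx": 0,"ty": 0,"tz": 0,"spin": 0,"hand": 8},{"tx": 0,"ty": 0,"tz": 0,"spin": 0,"hand": 5},{"tx": 0,"ty": 0,"tz": 0,"spin": 0,"hand": 5},{"tx": 0,"ty": 0,"tz": 0,"spin": 0,"hand": 5},{"tx": 0,"ty": 0,"tz": 0,"spin": 0,"hand": 5},{"tx": 0,"ty": 0,"tz": 0,"spin": 0,"hand": 5}], newtons=40)

```text
t: 7.07
ee_pos: [0.5122, 0.1155, 0.1433]
tcp_rot: [0.191, 3.135, 0.0]
wrist_force: [0.2, -0.9, 1.6]
opening: 0.0172
```

```bash
python3 - <<'E'
from h import *
S=r.read_state();print("tcp",S['ee_pos'].round(4),yawof(S),S['t'],S['wrist_force'].round(1),S['opening'])
im=r.camera("side");cv2.imwrite("pics/side5.png",im[:,:,::-1])
m=mask(im,(105,130,50),(122,255,255))
for b in blobs(m,100)[:4]:print(b[:3])
print((m[155:200:1,300]>0).astype(int).tolist())
print((m[155:200:1,286]>0).astype(int).tolist())
w=r.calibration("wrist");a=r.camera("wrist")
for b in blobs(mask(a,(105,130,50),(122,255,255)),300):
    cn=max(cv2.findContours(b[3].astype(np.uint8),cv2.RETR_EXTERNAL,2)[0],key=cv2.contourArea)[:,0]
    print(b[1],cv2.minAreaRect((plane("wrist",cn,.184,w)[:,:2]*1000).astype(np.float32)))
E
```

```text
tcp [0.5122 0.1155 0.1433] 83.01617728240922 7.0667 [ 0.2 -0.9  1.6] 0.01722197671379463
(np.int32(4477), array([458. , 282.5]), array([406, 254, 107,  78], dtype=int32))
(np.int32(677), array([299.4, 180.9]), array([282, 164,  36,  30], dtype=int32))
(np.int32(432), array([19.9, 91. ]), array([ 4, 76, 34, 29], dtype=int32))
(np.int32(103), array([380.9, 177.6]), array([366, 170,  28,  14], dtype=int32))
[0, 0, 0, 0, 0, 0, 0, 0, 0, 0, 0, 0, 0, 0, 0, 0, 0, 0, 0, 0, 0, 0, 0, 0, 0, 0, 0, 1, 1, 1, 1, 1, 1, 1, 1, 1, 1, 0, 0, 0, 0, 0, 0, 0, 0]
[0, 0, 0, 0, 0, 0, 0, 0, 0, 1, 1, 1, 1, 1, 1, 1, 1, 1, 1, 1, 1, 1, 1, 1, 1, 1, 1, 1, 1, 1, 1, 1, 1, 1, 1, 1, 1, 0, 0, 0, 0, 0, 0, 0, 0]
[322.4 333.9] ((512.2207641601562, 115.79864501953125), (16.49348258972168, 50.39383316040039), 82.94129943847656)
```

The grip now covers about half the handle's height, and the caddy is in line at (0.512, 0.116) with yaw 83°. Driving the first half of the S-curve.

>>> apply_moves(rows=[{"tx": 0,"ty": -3,"tz": 0,"spin": 0,"hand": 5},{"tx": 0.1,"ty": -6,"tz": 0,"spin": 0.2,"hand": 5},{"tx": 0.6,"ty": -9,"tz": 0,"spin": 0.6,"hand": 5},{"tx": 0.8,"ty": -9,"tz": 0,"spin": 0.9,"hand": 5},{"tx": 1,"ty": -9,"tz": 0,"spin": 1.2,"hand": 5},{"tx": 1.2,"ty": -9,"tz": 0,"spin": 1.4,"hand": 5},{"tx": 1.3,"ty": -9,"tz": 0,"spin": 1.5,"hand": 5},{"tx": 1.4,"ty": -9,"tz": 0,"spin": 1.5,"hand": 5},{"tx": 1.4,"ty": -9,"tz": 0,"spin": 1.5,"hand": 5},{"tx": 1.3,"ty": -9,"tz": 0,"spin": 1.5,"hand": 5}], newtons=40)

```text
t: 8.0
ee_pos: [0.4882, 0.0368, 0.1433]
tcp_rot: [0.477, 3.105, 0.0]
wrist_force: [2.1, 1.4, 3.1]
opening: 0.0169
```

>>> apply_moves(rows=[{"tx": 1.3,"ty": -9,"tz": 0,"spin": 1.4,"hand": 5},{"tx": 1.1,"ty": -9,"tz": 0,"spin": 1.3,"hand": 5},{"tx": 1,"ty": -9,"tz": 0,"spin": 1.1,"hand": 5},{"tx": 0.8,"ty": -9,"tz": 0,"spin": 0.9,"hand": 5},{"tx": 0.7,"ty": -9,"tz": 0,"spin": 0.7,"hand": 5},{"tx": 0.5,"ty": -9,"tz": 0,"spin": 0.5,"hand": 5},{"tx": 0.2,"ty": -9,"tz": 0,"spin": 0.3,"hand": 5},{"tx": 0,"ty": -9,"tz": 0,"spin": 0,"hand": 5},{"tx": 0,"ty": -6,"tz": 0,"spin": 0,"hand": 5},{"tx": 0,"ty": -3,"tz": 0,"spin": 0,"hand": 5}], newtons=40)

```text
t: 8.83
ee_pos: [0.4522, -0.0372, 0.1432]
tcp_rot: [-0.642, -3.074, 0.001]
wrist_force: [0.9, 1.2, 7.1]
opening: 0.0173
```

```bash
python3 - <<'E'
from h import *
S=r.read_state();print("tcp",S['ee_pos'].round(4),yawof(S),S['t'],S['wrist_force'].round(1),S['torque'].round(2),S['opening'])
w=r.calibration("wrist");a=r.camera("wrist");cv2.imwrite("pics/wrist6.png",a[:,:,::-1]);S=r.read_state();print("tcp",S['ee_pos'].round(4),yawof(S))
for b in blobs(mask(a,(105,130,50),(122,255,255)),300):
    cn=max(cv2.findContours(b[3].astype(np.uint8),cv2.RETR_EXTERNAL,2)[0],key=cv2.contourArea)[:,0]
    print(b[1],cv2.minAreaRect((plane("wrist",cn,.184,w)[:,:2]*1000).astype(np.float32)))
m=mask(a,(50,100,40),(85,255,255))
for b in blobs(m,200):
    cn=max(cv2.findContours(b[3].astype(np.uint8),cv2.RETR_EXTERNAL,2)[0],key=cv2.contourArea)[:,0]
    print("green",b[0],b[1],b[2],cv2.minAreaRect((plane("wrist",cn,0,w)[:,:2]*1000).astype(np.float32)))
B=np.array([.4269,-.2145]);hb=np.radians(-94.9);ex=np.array([np.cos(hb),np.sin(hb)]);ey=np.array([-ex[1],ex[0]])
h0=np.radians(yawof(S)-180);p0=S['ee_pos'][:2]-.046*np.array([np.cos(h0),np.sin(h0)])
p1=B-.046*ex;x0,y0=(p0-p1)@ex,(p0-p1)@ey;sl=np.tan(h0-hb)
print("x0,y0,slope",x0,y0,sl)
from scipy.interpolate import BPoly
q=BPoly.from_derivatives([x0,-.03],[[y0,sl,0],[0,0,0]]);xx=np.linspace(x0,-.03,50)
print("max curv",abs(q.derivative(2)(xx)).max())
n=20;v=np.r_[.3,.7,np.ones(n-4),.7,.3];X=x0+np.cumsum(v)/v.sum()*(-x0);P=[]
for x in X:
    y,s=(q(x),q.derivative()(x)) if x<-.03 else (0,0)
    a=hb+np.arctan(s);p=p1+x*ex+y*ey+.046*np.array([np.cos(a),np.sin(a)]);P.append([*p,S['ee_pos'][2],np.degrees(a)+180])
rows(P)
E
```

```text
tcp [ 0.4522 -0.0372  0.1432] 66.38968873032881 8.8333 [0.9 1.2 7.1] [ 0.34 -0.23 -0.1 ] 0.017288301122675372
tcp [ 0.452  -0.0376  0.1432] 66.36496739937574
[322.4 334. ] ((452.4768981933594, -37.09969711303711), (16.618045806884766, 50.83983612060547), 65.96126556396484)
[ 70.3 193.4] ((365.7998046875, -95.99507141113281), (16.44951057434082, 27.925203323364258), 33.629756927490234)
green 4502 [138.5 265.5] [ 32 192 202 148] ((425.45831298828125, -213.47259521484375), (164.58787536621094, 96.26759338378906), 84.83052062988281)
green 1541 [115.8 276.2] [ 77 252 102  57] ((432.1191711425781, -221.38323974609375), (100.72714233398438, 54.390708923339844), 67.1129379272461)
green 407 [387.2 278.2] [375 267  34  31] ((523.4529418945312, -5.707685470581055), (19.31907081604004, 36.644195556640625), 11.125582695007324)
x0,y0,slope -0.17592342363469252 0.024663466528049377 -0.3391629529206068
max curv 3.4861121517156093
{"tx":-0,"ty":-3.1,"tz":0,"spin":-0.02},
{"tx":-0.2,"ty":-7.2,"tz":0,"spin":-0.21},
{"tx":-0.6,"ty":-10.3,"tz":0,"spin":-0.64},
{"tx":-0.8,"ty":-10.2,"tz":0,"spin":-1},
{"tx":-1.2,"ty":-10.2,"tz":0,"spin":-1.3},
{"tx":-1.4,"ty":-10.1,"tz":0,"spin":-1.55},
{"tx":-1.5,"ty":-10,"tz":0,"spin":-1.72},
{"tx":-1.7,"ty":-10,"tz":0,"spin":-1.85},
{"tx":-1.6,"ty":-9.8,"tz":0,"spin":-1.9},
{"tx":-1.7,"ty":-9.9,"tz":0,"spin":-1.87},
{"tx":-1.6,"ty":-9.8,"tz":0,"spin":-1.78},
{"tx":-1.4,"ty":-9.8,"tz":0,"spin":-1.6},
{"tx":-1.2,"ty":-9.7,"tz":0,"spin":-1.37},
{"tx":-1,"ty":-9.8,"tz":0,"spin":-1.05},
{"tx":-0.6,"ty":-9.8,"tz":0,"spin":-0.66},
{"tx":-0.2,"ty":-9.7,"tz":0,"spin":-0.22},
{"tx":0,"ty":-9.8,"tz":0,"spin":0},
{"tx":0,"ty":-9.8,"tz":0,"spin":0},
{"tx":0,"ty":-6.8,"tz":0,"spin":0},
{"tx":0,"ty":-3,"tz":0,"spin":0},
end [0.4269, -0.2145, 0.1432, 85.105]
```

View pics/wrist6.png

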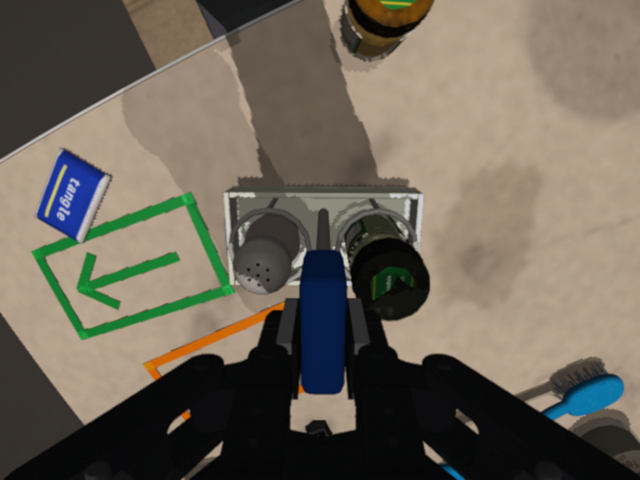

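The wrist view shows the caddy square in the grip and heading at the green bay at (135,265); the orange bay lies to one side. The wrist and top estimates of the bay agree within 2 mm. Driving the second half.

>>> apply_moves(rows=[{"tx": 0,"ty": -3,"tz": 0,"spin": 0,"hand": 5},{"tx": -0.2,"ty": -7,"tz": 0,"spin": -0.2,"hand": 5},{"tx": -0.6,"ty": -10.3,"tz": 0,"spin": -0.6,"hand": 5},{"tx": -0.8,"ty": -10.2,"tz": 0,"spin": -1,"hand": 5},{"tx": -1.2,"ty": -10.2,"tz": 0,"spin": -1.3,"hand": 5},{"tx": -1.4,"ty": -10.1,"tz": 0,"spin": -1.6,"hand": 5},{"tx": -1.5,"ty": -10,"tz": 0,"spin": -1.7,"hand": 5},{"tx": -1.7,"ty": -10,"tz": 0,"spin": -1.9,"hand": 5},{"tx": -1.6,"ty": -9.8,"tz": 0,"spin": -1.9,"hand": 5},{"tx": -1.7,"ty": -9.9,"tz": 0,"spin": -1.9,"hand": 5}], newtons=40)

```text
t: 9.72
ee_pos: [0.4307, -0.1232, 0.1432]
tcp_rot: [-0.309, -3.121, -0.004]
wrist_force: [-0.7, 4.2, 12.6]
opening: 0.0168
```

>>> apply_moves(rows=[{"tx": -1.6,"ty": -9.8,"tz": 0,"spin": -1.8,"hand": 5},{"tx": -1.4,"ty": -9.8,"tz": 0,"spin": -1.6,"hand": 5},{"tx": -1.2,"ty": -9.7,"tz": 0,"spin": -1.3,"hand": 5},{"tx": -1,"ty": -9.8,"tz": 0,"spin": -1,"hand": 5},{"tx": -0.6,"ty": -9.8,"tz": 0,"spin": -0.7,"hand": 5},{"tx": -0.2,"ty": -9.7,"tz": 0,"spin": -0.2,"hand": 5},{"tx": 0,"ty": -9.8,"tz": 0,"spin": 0,"hand": 5},{"tx": 0,"ty": -9,"tz": 0,"spin": 0,"hand": 5},{"tx": 0,"ty": -6,"tz": 0,"spin": 0,"hand": 5},{"tx": 0,"ty": -3,"tz": 0,"spin": 0,"hand": 5}], newtons=40)

```text
t: 10.55
ee_pos: [0.4273, -0.2114, 0.1432]
tcp_rot: [-0.132, -3.136, -0.001]
wrist_force: [0.8, 1.7, 8.7]
opening: 0.0166
```

```bash
python3 - <<'E'
from h import *
S=r.read_state();print("tcp",S['ee_pos'].round(4),yawof(S),S['t'],S['wrist_force'].round(1),S['torque'].round(2),S['opening'])
w=r.calibration("wrist");a=r.camera("wrist");cv2.imwrite("pics/wrist7.png",a[:,:,::-1]);S=r.read_state();print("tcp",S['ee_pos'].round(4),yawof(S))
for b in blobs(mask(a,(105,130,50),(122,255,255)),300):
    cn=max(cv2.findContours(b[3].astype(np.uint8),cv2.RETR_EXTERNAL,2)[0],key=cv2.contourArea)[:,0]
    print(b[1],cv2.minAreaRect((plane("wrist",cn,.184,w)[:,:2]*1000).astype(np.float32)))
cv2.imwrite("pics/side7.png",r.camera("side")[:,:,::-1])
E
```

```text
tcp [ 0.4273 -0.2114  0.1432] 85.17779378693088 10.55 [0.8 1.7 8.7] [ 0.43 -0.01  0.08] 0.01661343452389194
tcp [ 0.4273 -0.212   0.1432] 85.140052616881
[322.6 322.3] ((422.32147216796875, -210.65213012695312), (16.62205696105957, 60.49232482910156), 85.10106658935547)
[299.2 121.5] ((348.4208984375, -212.38121032714844), (15.99303150177002, 27.61415672302246), 34.3188362121582)
```

View pics/wrist7.png

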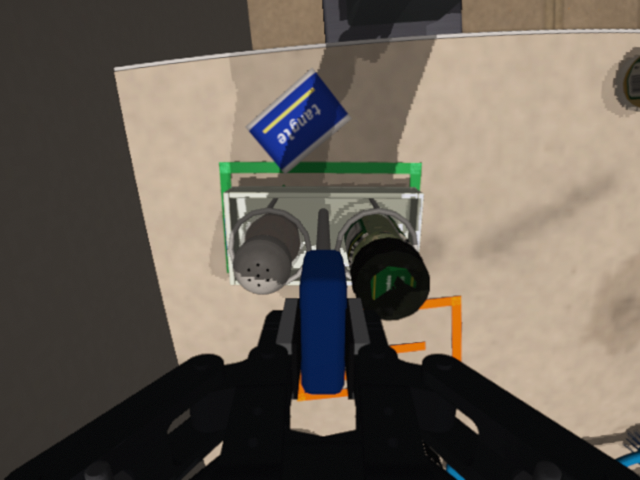

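The wrist view shows the caddy in line with the green bay: its outline edges at columns 222 and 420 bracket the tray symmetrically, and the tape row at 168 is parallel to the tray. Releasing now and retracting upward.

>>> apply_moves(rows=[{"tx": 0,"ty": 0,"tz": 0,"spin": 0,"hand": 17},{"tx": 0,"ty": 0,"tz": 0,"spin": 0,"hand": 19},{"tx": 0,"ty": 0,"tz": 0,"spin": 0,"hand": 24},{"tx": 0,"ty": 0,"tz": 0,"spin": 0,"hand": 32},{"tx": 0,"ty": 0,"tz": 0,"spin": 0,"hand": 42},{"tx": 0,"ty": 0,"tz": 0,"spin": 0,"hand": 50},{"tx": 0,"ty": 0,"tz": 0,"spin": 0,"hand": 50},{"tx": 0,"ty": 0,"tz": -4,"spin": 0,"hand": 50},{"tx": 0,"ty": 0,"tz": -8,"spin": 0,"hand": 50},{"tx": 0,"ty": 0,"tz": -10,"spin": 0,"hand": 50}], newtons=20)

```text
t: 11.48
ee_pos: [0.4288, -0.2106, 0.1655]
tcp_rot: [-0.131, -3.138, -0.001]
wrist_force: [-0.3, 0.1, 0.2]
opening: 0.0505
```

>>> apply_moves(rows=[{"tx": 0,"ty": 0,"tz": -12,"spin": 0,"hand": 50},{"tx": 0,"ty": 0,"tz": -12,"spin": 0,"hand": 50},{"tx": 0,"ty": 0,"tz": -12,"spin": 0,"hand": 50},{"tx": 0,"ty": 0,"tz": -12,"spin": 0,"hand": 50},{"tx": 0,"ty": 0,"tz": -12,"spin": 0,"hand": 50},{"tx": 0,"ty": 0,"tz": -10,"spin": 0,"hand": 50},{"tx": 0,"ty": 0,"tz": -6,"spin": 0,"hand": 50},{"tx": 0,"ty": 0,"tz": -3,"spin": 0,"hand": 50},{"tx": 0,"ty": 0,"tz": 0,"spin": 0,"hand": 50},{"tx": 0,"ty": 0,"tz": 0,"spin": 0,"hand": 50}])

```text
t: 12.32
ee_pos: [0.4289, -0.2107, 0.244]
tcp_rot: [-0.131, -3.138, -0.0]
wrist_force: [-0.2, -0.1, 0.0]
opening: 0.05
```

```bash
python3 - <<'E'
from h import *
S=r.read_state();print("tcp",S['ee_pos'].round(4),yawof(S),S['t'],S['wrist_force'].round(1),S['opening'])
w=r.calibration("wrist");a=r.camera("wrist");s=r.camera("side")
for b in blobs(mask(a,(105,130,50),(122,255,255)),100):
    cn=max(cv2.findContours(b[3].astype(np.uint8),cv2.RETR_EXTERNAL,2)[0],key=cv2.contourArea)[:,0]
    print(b[1],cv2.minAreaRect((plane("wrist",cn,.184,w)[:,:2]*1000).astype(np.float32)))
m=mask(a,(50,100,40),(85,255,255))
for b in blobs(m,300):
    cn=max(cv2.findContours(b[3].astype(np.uint8),cv2.RETR_EXTERNAL,2)[0],key=cv2.contourArea)[:,0]
    print("green",b[:3],cv2.minAreaRect((plane("wrist",cn,0,w)[:,:2]*1000).astype(np.float32)))
o=np.zeros((480,800,3),np.uint8);u=proj("side",[[.427,-.214,.08]])[0].astype(int);print(u)
o[:,:480]=cv2.resize(a[60:420,130:490],(480,480));o[:,480:]=cv2.resize(s[u[1]-90:u[1]+90,u[0]-60:u[0]+60],(320,480))
cv2.imwrite("pics/end8.png",o[:,:,::-1])
E
```

```text
tcp [ 0.4289 -0.2107  0.244 ] 85.22333367376021 12.3167 [-0.2 -0.1  0. ] 0.0500021171105663
[304.6 120.8] ((348.3287353515625, -214.49681091308594), (21.401893615722656, 37.173133850097656), 34.475128173828125)
[320.5 249.6] ((426.96527099609375, -211.451171875), (16.86446189880371, 52.50457000732422), 85.1505355834961)
green (np.int32(847), array([354.5, 156.5]), array([298, 152, 100,  21], dtype=int32)) ((392.0180358886719, -180.37220764160156), (105.498046875, 21.16392707824707), 85.32414245605469)
green (np.int32(595), array([258.5, 169.3]), array([244, 151,  48,  87], dtype=int32)) ((420.62615966796875, -269.0248107910156), (50.42172622680664, 95.54855346679688), 84.4557876586914)
[340 143]
```

View pics/end8.png

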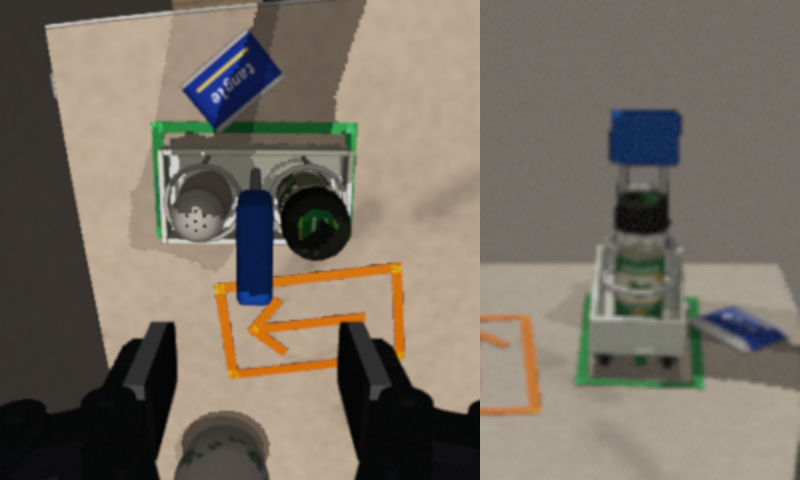

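The caddy stands free and upright in the green bay, about 3 mm and under 1° off. The bay edges show on both sides of the tray, and the gripper is clear above. Handing in.

```bash
python3 -c "
from workcell import r
print(r.read_state()['t'],r.sign_off())"
```

```text
the job is handed in; nothing more can be done
12.4167 None
```

The caddy is parked in the green bay, released and upright, and I handed the job in at 12.4 s; no verdict was reported. One thing I could not confirm by eye: the castors are hidden under the tray in every view.

- **What I did:** I pinched the caddy by its blue grip and rolled it 72 mm straight ahead. I then steered it forward-only along a smooth S-curve, with the last 30 mm or so straight, released it and retracted 100 mm.
- **Regrasp:** the first hold caught only the top few millimetres of the grip. I opened, went 14 mm lower and regripped before the curve.
- **Position check after release:** the grip centre was at (0.427, −0.2115). The top view put the bay centre at (0.427, −0.2145) and the wrist view put it at (0.4255, −0.2135), so the caddy is about 3 mm off. Heading is within 1°, nose along the arrow.
- **Contact:** the caddy looked upright in the side view, and the wrist force was near zero with the gripper clear.
- **Castors:** that they trail straight is inferred from the path. It was about 410 mm, all forward, with radii of roughly 0.29 m or more.
- **Disagreement:** the fingertips appeared about 25–30 mm higher in the pictures than the stated tool geometry gave. I allowed for this in the regrasp but did not explain it.

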